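# Overhang a drilled plate on the riveting fixture and clamp it

## Task

On the riveting fixture, push the drilled brass plate flat against the back fence and along it until both rivet holes stand clear beyond the left end of the bed with the scribed line still on the bed; then push the red lever fully down so that the cam clamps the plate there. Only push the plate, never lift it off the bed, and leave everything else on the bench where it stands.

Things in the scene. Friction and masses are not known exactly. Their poses are not given: they have to be found in the camera images.
- fixture: Riveting fixture fixed on the surface, green base, steel bed, dark fence along the back. Origin on the work surface; x from the open front to the fence, y along the fence to the bed's left end, z up. Bed top 30 mm up, x -66 to +50 mm, y -140 to +130 mm, nothing beyond. Fence face at x = +35 mm, fence top 46 mm up. Green clamp post behind the fence at y = 81 to 131 mm, 71 mm high.
- bed_end (a point): Middle of the bed's left end, at its top edge: fixture frame x = 0, y = 130 mm, z = 30 mm. The end is a straight edge parallel to the fixture's x.
- cam_axle (a point): Middle of the cam lever's axle, which lies along the fixture's y between two green cheeks: fixture frame x = 12, y = 105, z = 61.3 mm. The cheeks reach over the bed from the post, y 84 to 126 mm, 50 to 71 mm up.
- plate: Loose drilled brass plate 60 x 180 x 6 mm, 0.4 to 0.63 kg, flat on the bed. Origin: centre of its underside; x across it to the fence side, y along it to the hole end. Two 8 mm rivet holes at x = +-18 mm, 13 mm from the +y end; dark scribed line across it 38 mm from that end. Starts askew and off the fence, its hole end on the bed. Against the fence its origin has fixture x = +5 mm.
- plate_lead (a point): Middle of the plate's hole end, half its thickness up: plate frame x = 0, y = +90, z = 3 mm. The holes are wholly clear when it is more than 17 mm past the bed's end; the scribed line is at the edge at 38 mm.
- plate_trail (a point): Middle of the plate's plain end, half its thickness up: plate frame x = 0, y = -90, z = 3 mm. Push here to slide the plate along the fence.
- lever_angle (a joint): Clamp lever, rad: 0 open (handle 65 degrees above level, leaning to the fixture's front, -x), 0.96 fully down at its stop (10 degrees above level, pointing to -x). It turns about the axle; friction keeps it where it is left. It turns easily at first; for the last part the cam bears on the plate and it takes up to about 15 N at the grip. Open, the plate slides freely under the cam.
- lever_tip (a point): End of the red grip on the lever's centre line, 98 mm from the axle. The grip is a round bar 17 mm thick, from 56 to 98 mm from the axle, with round ends.
- cam_lever: The lever with its steel eccentric cam, 36 mm across, 24 mm wide, between the cheeks; origin on the axle. Fully down, the cam presses the plate on the bed; closing, it rubs the plate towards the fence.
- rivet_tin: Bystander, to be left alone: closed tin box of rivets, 82 x 118 x 38 mm; origin at the centre of its underside.
- hardwood_block: Bystander, to be left alone: brown hardwood block, 45 x 90 x 38 mm; origin at the centre of its underside.
- whetstone: Bystander, to be left alone: two-tone sharpening stone, 42 x 110 x 18 mm, lying flat; origin at the centre of its underside.
- copper_burr: Bystander, to be left alone: copper-coloured ring, 33 mm across, 14 mm high; origin at the centre of its underside.
- punch_c: Bystander, to be left alone: steel punch, 18 x 125 x 17 mm, lying on the surface; origin at the centre of its underside.

How it is judged:
By the outcome, as a careful person would: the job done as asked, in the order asked, and still so for the second after the job is handed in, with the robot touching nothing.
It also fails if it takes over 64 s, if anything falls off the work surface, if the arm or the gripper's body presses on something with over 40 N, if the wrist force passes 120 N, or if a joint passes its speed limit or range.

## Robot

A 7-joint arm with a two-finger parallel gripper is mounted at the origin on a cart in front of the work surface, level with it; the furniture and walls round the work are solid. World frame = base frame: x ahead of the robot, y to its left, z up, the work surface at z = 0. Lengths are in mm, angles in degrees, forces in N, time in s.
With the tool pointing down it reaches from about 425 to 875 mm from the base axis. Payload 8.4 kg.
Tool frame: the origin (TCP) lies between the finger pads; the fingertips stand bot.tips_ahead ahead of it and the grasp point (between the pads) lies 8 mm behind it (bot.tips_ahead is the distance from the TCP to the fingertips, in mm); z points along the fingers, y is the line along which they close (so a half turn about z gives the same grasp; the last joint's range is limited). The gripper opens to 87 mm and grips with 3 to 60 N. Pads are 19 mm wide; open, the fingers measure 117 mm over their backs; the gripper's body (75 mm by 190 mm) begins 51 mm behind the grasp point.
Start: joints at [64.618, 19.091, 2.286, 83.961, -0.768, 76.965, -3.352], TCP at [219.07, -611.941, 233.546] pointing down, gripper open.
Joint ranges: [-147.57, 147.57], [-21.85, 119.76], [-74.77, 79.35], [14.55, 137.4], [-85.83, 265.84], [4.83, 119.75], [-152.11, 152.11]. Speed limits (degrees/s): [127.2, 127.2, 159.86, 159.86, 180, 180, 180].

## Interface

Orientations are given as [roll, pitch, yaw] about the fixed x, y, z axes, in that order (R = Rz(yaw) Ry(pitch) Rx(roll)).
In Python, from workcell import bot gives the robot as it stands. The module is installed in compiled form; this text tells all that it offers.
- The arm moves only by the tool jog_arm, never from a script. Its argument "series" is a list of rows, each a list of 7 numbers: the shift along the tool's x, y, z in mm, then the turn, a rotation vector about the tool's x, y, z in rad, then the opening, from 0 (shut) to 1 (fully open). In form: [[tx, ty, tz, rx, ry, rz, hand], ...]. A call has 1 to 5 rows; each row shifts and turns the commanded pose from where the row before left it, along the tool's axes as they then stand; what a row does not reach is not made up. A row lasts 1/8 s, in which the tool goes at most 62.5 mm and 10.7 degrees, less where a joint would pass 70% of its speed; a pose out of reach is approached as far as the arm can. A call is refused whole if a number of a shift passes 62.5 or a number of a turn 0.188, either way. A call with a gripper value outside its range is refused whole. The fingers move at their own pace and stop on an object; "grip_force" is the grip in N (left out, the last holds). Time passes only in rows, so rows that do not move let the fingers close. It gives the time, the measured TCP pose, the force, the opening and the grip force at its end, in the units of the state.
- bot.state(): the state, without advancing time (a new reading comes with each control period).
- bot.grab_frame(name): name is "side" or "top" or "wrist"; returns a dict with "img" (400x640x3 uint8, blue, green, red), "z_map" (400x640 float32, mm along the optical axis (not along the pixel's ray), 0 where there is no reading), "K" (3x3 intrinsics, pixels), "k1" (the pictures are not rectified: a ray, as slopes to the right and down, at radius r is drawn at 1 + k1 r^2 times it, then the intrinsics apply), "extrinsics" (4x4, takes a point from camera to world coordinates). Camera axes: x right, y down, z forward; pixel columns grow to the right and rows downward; lengths in mm; the calibration is good to about 2 mm. A picture is of the moment at which its call begins.
- bot.close_job(): hands the job in; it is judged then, once.
The state is a dict: "time": time; "joint_pos": joint angles; "qvel": joint speeds; "effort": joint torques, N m; "eef_pos": TCP position; "tool_rot": TCP orientation; "wrist_force": force on the tool from outside, world axes, zero at the start; "ft_torque": the same for the moment, N m; "gripper_width": finger opening in mm; "grasp_force": force on a finger pad.
Only numpy, scipy, OpenCV 4.12 (cv2) and the standard library are available. Lean on these libraries where they do the work, as an engineer would, in place of code of your own. Each camera call takes 0.05 s, during which the arm holds its last target. There are 200 camera calls.

## Working session

There is one attempt and no reset: what is moved stays moved. The work goes in short steps, Python scripts to look and compute and a tool call to move; the robot and the scene stay as the last step left them, time stands still between calls to the robot, and variables do not carry over. Pictures are saved under pics/ and viewed, at most 10 in all, crops included, and the job is handed in when it is done.

Besides the shell and the picture viewer there is one more tool, called after "Call:" by a JSON object that holds its "name" and its "arguments", one argument or row to a line. jog_arm: Moves the arm, as the interface text tells. Its arguments: {"type":"object","properties":{"series":{"type":"array","items":{"type":"array","items":{"type":"number"}}},"grip_force":{"type":"number"}},"required":["series"]}

```bash
mkdir -p pics; cat > h.py <<'E'
import numpy as np, cv2
from scipy.spatial.transform import Rotation as R
from workcell import bot
def cloud(f):
    h,w=f['z_map'].shape; K=f['K']; u,v=np.meshgrid(np.arange(w),np.arange(h))
    d=np.stack([(u-K[0,2])/K[0,0],(v-K[1,2])/K[1,1]],-1); s=d.copy()
    for _ in range(15): s=d/(1+f['k1']*(s**2).sum(-1,keepdims=True))
    z=f['z_map'][...,None]; p=np.concatenate([s*z,z],-1)
    E=f['extrinsics']; return p@E[:3,:3].T+E[:3,3]
def st():
    s=bot.state(); print({k:np.round(s[k],2).tolist() for k in ['time','joint_pos','eef_pos','tool_rot','wrist_force','gripper_width']})
    return s
E
python3 - <<'E'
from h import *
st(); print(bot.tips_ahead)
for n in ['top','side']:
    f=bot.grab_frame(n); cv2.imwrite(f'pics/{n}0.png',f['img']); np.savez(f'{n}0.npz',**f)
    print(n,f['K'].round(1).tolist(),f['k1'],f['extrinsics'].round(2).tolist())
E
```

```text
{'time': 0.0, 'joint_pos': [64.62, 19.13, 2.28, 84.01, -0.77, 76.97, -3.35], 'eef_pos': [218.92, -611.54, 232.66], 'tool_rot': [-179.91, 0.01, 19.7], 'wrist_force': [-0.59, -0.49, 0.03], 'gripper_width': 86.8}
11.0
top [[460.0, 0.0, 317.1], [0.0, 460.0, 191.9], [0.0, 0.0, 1.0]] 0.017982394570650814 [[0.02, -1.0, 0.06, 391.97], [-1.0, -0.01, 0.03, 53.0], [-0.03, -0.06, -1.0, 1389.33], [0.0, 0.0, 0.0, 1.0]]
side [[362.8, 0.0, 324.0], [0.0, 362.8, 191.7], [0.0, 0.0, 1.0]] 0.012162559746796085 [[0.99, -0.07, 0.12, 358.56], [-0.14, -0.4, 0.91, -755.11], [-0.02, -0.91, -0.4, 494.46], [0.0, 0.0, 0.0, 1.0]]
```

View pics/top0.png

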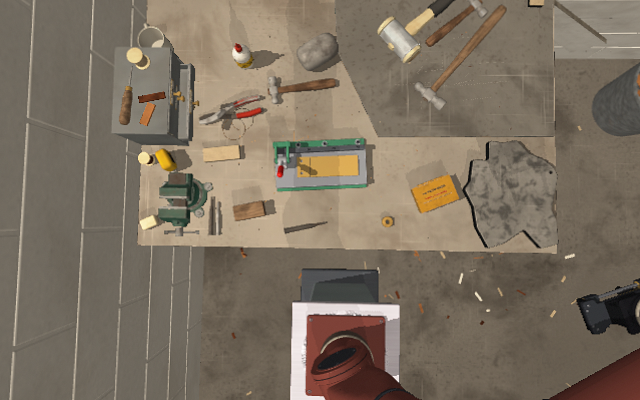

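View pics/side0.png

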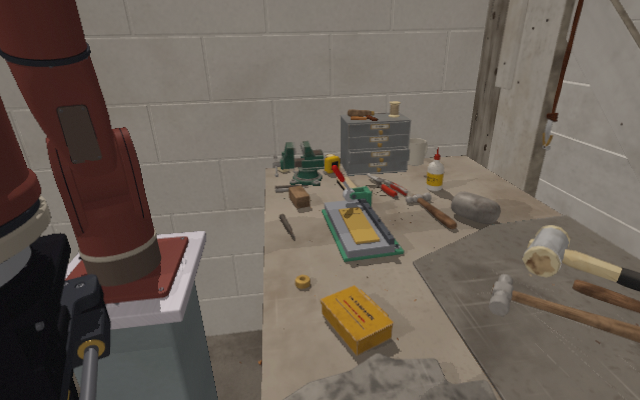

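The top view shows the fixture at about (275–370, 140–190), with its left end and red lever at (280, 170) and the plate at (296–358, 155–178). The tin, burr and punch are well clear, toward the robot and to the right. Next I'll measure the fixture and plate.

```bash
python3 - <<'E'
from h import *
f=dict(np.load('top0.npz')); P=cloud(f); im=f['img']
hsv=cv2.cvtColor(im,cv2.COLOR_BGR2HSV)
cv2.imwrite('pics/crop0.png',cv2.resize(im[130:200,260:380],None,fx=6.5,fy=6.5,interpolation=cv2.INTER_CUBIC))
roi=np.zeros(im.shape[:2],bool); roi[130:200,262:382]=1
def rect(m,n):
    p=P[m][:,:2].astype(np.float32); r=cv2.minAreaRect(p); print(n,m.sum(),r,'z',np.percentile(P[m][:,2],[5,50,95]).round(1)); print(cv2.boxPoints(r).round(1).tolist())
H,S,V=[hsv[...,i] for i in range(3)]
z=P[...,2]
bed=roi&(z>22)&(z<42); rect(bed,'z22-42')
br=roi&(H>14)&(H<30)&(S>120)&(V>90)&(z>25)&(z<45)
n,l,s,c=cv2.connectedComponentsWithStats(br.astype(np.uint8)); print(s.tolist())
rect(l==1+np.argmax(s[1:,4]),'brass')
gr=roi&(H>40)&(H<85)&(S>80); rect(gr&(z<30),'green')
fe=roi&(z>42)&(z<52)&(S<80); rect(fe,'fence')
rd=roi&((H<6)|(H>172))&(S>150)&(z>60); rect(rd,'red')
rect(roi&gr&(z>55),'post')
E
```

```text
z22-42 2908 ((556.9464111328125, 80.07781219482422), (117.37061309814453, 270.013427734375), 3.6064846515655518) z [26.5 32.7 39.8]
[[489.8999938964844, 211.10000610351562], [506.8999938964844, -58.400001525878906], [624.0, -51.0], [607.0, 218.5]]
[[0, 0, 640, 400, 254834], [297, 155, 61, 22, 1166]]
brass 1166 ((556.2943115234375, 61.01487350463867), (58.40480041503906, 178.86288452148438), 2.877075433731079) z [31.5 36.4 40.9]
[[522.5999755859375, 148.89999389648438], [531.5999755859375, -29.799999237060547], [589.9000244140625, -26.799999237060547], [581.0, 151.8000030517578]]
green 523 ((563.281005859375, 84.14762115478516), (147.46258544921875, 269.5605163574219), 3.391838788986206) z [ 5.7 10.3 14.8]
[[481.70001220703125, 214.3000030517578], [497.70001220703125, -54.79999923706055], [644.9000244140625, -46.0], [628.9000244140625, 223.10000610351562]]
fence 376 ((588.8856201171875, 78.172607421875), (52.633670806884766, 253.6315460205078), 4.255264759063721) z [42.8 46.3 50.5]
[[553.2000122070312, 202.6999969482422], [572.0999755859375, -50.20000076293945], [624.5, -46.29999923706055], [605.7000122070312, 206.60000610351562]]
red 53 ((528.32275390625, 188.92164611816406), (31.30158805847168, 13.845558166503906), 0.8530132174491882) z [120.  146.2 155.5]
[[512.5999755859375, 195.60000610351562], [512.7999877929688, 181.8000030517578], [544.0999755859375, 182.1999969482422], [543.9000244140625, 196.10000610351562]]
post 167 ((500.4933776855469, 143.847412109375), (275.858642578125, 63.3792610168457), 26.994020462036133) z [61.6 70.4 75.8]
[[363.20001220703125, 109.5], [392.0, 53.0], [637.7999877929688, 178.1999969482422], [609.0, 234.6999969482422]]
```

View pics/crop0.png

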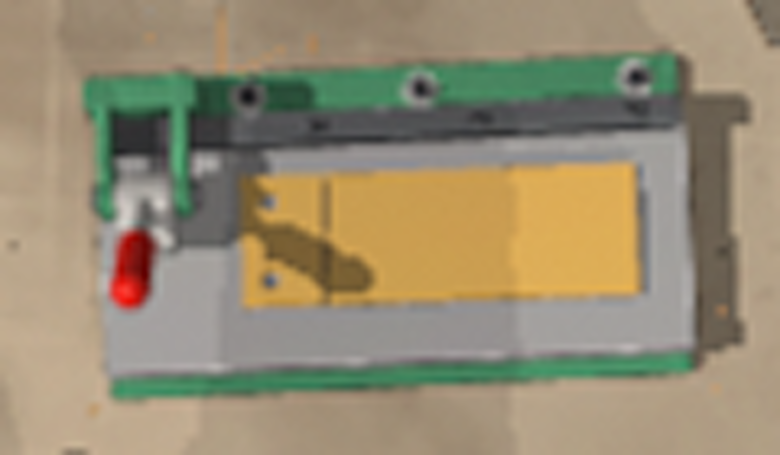

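The crop shows the plate slightly askew with a roughly 15 mm gap to the fence. The holes are at the left end, near (268, 200) and (270, 282), and the scribed line is at x≈325. The fixture yaw is about 3.6° and its origin about (564.5, 85.5). I'll move over it now and refine with the wrist camera.

Call:
{"name": "jog_arm", "arguments": {
  "series": [
    [0,0,0,0,0,0.14,0.8],
    [0,0,0,0,0,0.14,0.8],
    [28,-53,0,0,0,0,0.8],
    [28,-53,0,0,0,0,0.8],
    [28,-53,0,0,0,0,0.8]
  ]
}}

```text
time: 0.72
eef_pos: [293.3, -445.9, 233.1]
tool_rot: [-180.0, 0.0, 3.7]
wrist_force: [0.5, -0.0, 0.7]
gripper_width: 69.6
grasp_force: 0.0
```

Call:
{"name": "jog_arm", "arguments": {
  "series": [
    [28,-53,0,0,0,0,0.8],
    [28,-53,0,0,0,0,0.8],
    [28,-53,0,0,0,0,0.8],
    [28,-53,0,0,0,0,0.8],
    [28,-53,0,0,0,0,0.8]
  ]
}}

```text
time: 1.35
eef_pos: [415.9, -172.6, 233.5]
tool_rot: [180.0, -0.0, 3.6]
wrist_force: [1.4, -1.4, 0.1]
gripper_width: 69.6
grasp_force: 0.0
```

Call:
{"name": "jog_arm", "arguments": {
  "series": [
    [20,-53,0,0,0,0,0.8],
    [10,-53,0,0,0,0,0.8],
    [0,0,0,0,0,0,0.8]
  ]
}}

```text
time: 1.72
eef_pos: [439.1, -62.7, 233.6]
tool_rot: [-180.0, -0.0, 4.1]
wrist_force: [-0.3, -1.5, -0.5]
gripper_width: 69.7
grasp_force: 0.0
```

Call:
{"name": "jog_arm", "arguments": {
  "series": [
    [10,-36,0,0,0,0,0.8],
    [15,-36,0,0,0,0,0.8],
    [15,-36,0,0,0,0,0.8],
    [0,0,0,0,0,0,0.8],
    [0,0,0,0,0,0,0.8]
  ]
}}

```text
time: 2.35
eef_pos: [471.6, 42.2, 233.2]
tool_rot: [180.0, 0.1, 3.6]
wrist_force: [-0.0, -0.3, 0.1]
gripper_width: 69.9
grasp_force: 0.0
```

```bash
python3 - <<'E'
from h import *
st(); f=bot.grab_frame('wrist'); cv2.imwrite('pics/w1.png',f['img']); np.savez('w1.npz',**f)
P=cloud(f)
for v in range(20,400,60): print([P[v,u].round(0).tolist() for u in range(40,640,140)])
E
```

```text
{'time': 2.35, 'joint_pos': [23.45, 0.15, -33.57, 106.05, 0.1, 73.89, -96.55], 'eef_pos': [471.58, 42.2, 233.19], 'tool_rot': [179.98, 0.05, 3.6], 'wrist_force': [-0.02, -0.34, 0.15], 'gripper_width': 69.91}
[[616.0, 338.0, 20.0], [609.0, 170.0, 66.0], [626.0, 50.0, 9.0], [640.0, -95.0, 0.0], [655.0, -247.0, 9.0]]
[[557.0, 360.0, 0.0], [559.0, 173.0, 61.0], [567.0, 46.0, 36.0], [580.0, -105.0, -1.0], [595.0, -268.0, -1.0]]
[[489.0, 369.0, -1.0], [500.0, 187.0, 31.0], [508.0, 42.0, 29.0], [516.0, -114.0, 1.0], [529.0, -283.0, 2.0]]
[[415.0, 380.0, 0.0], [426.0, 202.0, 0.0], [436.0, 38.0, -1.0], [447.0, -126.0, 1.0], [465.0, -272.0, 36.0]]
[[499.0, 123.0, 300.0], [500.0, 83.0, 296.0], [361.0, 33.0, 1.0], [506.0, 4.0, 298.0], [509.0, -34.0, 302.0]]
[[482.0, 122.0, 305.0], [484.0, 82.0, 301.0], [111.0, 17.0, -233.0], [490.0, 3.0, 303.0], [493.0, -37.0, 306.0]]
[[492.0, 96.0, 336.0], [495.0, 69.0, 334.0], [496.0, 43.0, 334.0], [498.0, 17.0, 335.0], [498.0, -12.0, 334.0]]
```

View pics/w1.png

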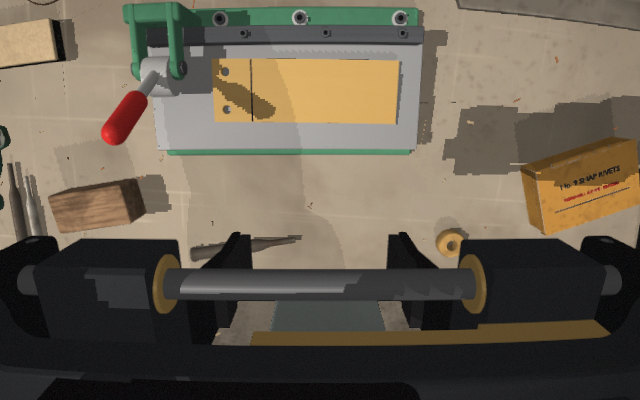

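The wrist view shows the bed at (155–420, 40–152), the plate at (213–398, 58–124) and the red grip end at (112, 130). Both bed end edges are visible. Next I'll intersect pixel rays with the known heights.

```bash
cat >> h.py <<'E'
def onplane(f,uv,z):
    """pixels (N,2) -> world points on plane z"""
    K=f['K']; d=(np.asarray(uv,float)-[K[0,2],K[1,2]])/[K[0,0],K[1,1]]; s=d.copy()
    for _ in range(15): s=d/(1+f['k1']*(s**2).sum(-1,keepdims=True))
    E=f['extrinsics']; r=np.c_[s,np.ones(len(s))]@E[:3,:3].T
    return E[:3,3]+r*((z-E[2,3])/r[:,2])[:,None]
def plate(f,box):
    hsv=cv2.cvtColor(f['img'],cv2.COLOR_BGR2HSV); u0,u1,v0,v1=box
    m=cv2.inRange(hsv,(12,90,50),(32,255,255)); q=np.zeros_like(m); q[v0:v1,u0:u1]=m[v0:v1,u0:u1]
    q=cv2.morphologyEx(q,cv2.MORPH_CLOSE,np.ones((7,7)))
    n,l,s,c=cv2.connectedComponentsWithStats(q); q=(l==1+np.argmax(s[1:,4]))
    v,u=np.nonzero(q); p=onplane(f,np.c_[u,v],36)[:,:2].astype(np.float32)
    return q,cv2.minAreaRect(p)
E
python3 - <<'E'
from h import *
f=dict(np.load('w1.npz'))
q,r=plate(f,(150,425,40,155)); print('plate',r,cv2.boxPoints(r).round(1).tolist())
z=cloud(f)[...,2]; g=cv2.cvtColor(f['img'],cv2.COLOR_BGR2GRAY).astype(int)
# bed edges by depth step: right end, left end, front
R_,L_,F_=[],[],[]
for v in range(60,145,4):
    row=z[v]; u=np.nonzero((row>24)&(row<42))[0]; u=u[(u>140)&(u<440)]
    R_.append((u.max()+.5,v))
    if v>80: L_.append((u.min()-.5,v))
for u in range(180,410,8):
    c=z[:200,u]; v=np.nonzero((c>24)&(c<34))[0]; F_.append((u,v.max()+.5))
for n,e in [('right',R_),('left',L_),('front',F_)]:
    p=onplane(f,e,30)[:,:2].astype(np.float32); vx,vy,x,y=cv2.fitLine(p,cv2.DIST_HUBER,0,.01,.01).ravel()
    print(n,'dir deg',np.degrees(np.arctan2(vy,vx)).round(2),'pt',x.round(1),y.round(1),'res',np.abs((p-[x,y])@[-vy,vx]).mean().round(2))
hsv=cv2.cvtColor(f['img'],cv2.COLOR_BGR2HSV)
m=(cv2.inRange(hsv,(0,150,60),(6,255,255))|cv2.inRange(hsv,(174,150,60),(180,255,255)))>0
m[:,200:]=0;P=cloud(f)[m]; print('red',m.sum(),np.percentile(P,[2,50,98],axis=0).round(1).tolist())
# fence face top edge: depth 46
e=[]
for u in range(220,410,8):
    c=z[:60,u]; v=np.nonzero((c>41)&(c<52))[0]
    if len(v): e.append((u,v.max()+.5))
p=onplane(f,e,46)[:,:2].astype(np.float32); l=cv2.fitLine(p,cv2.DIST_HUBER,0,.01,.01).ravel(); print('fence',np.degrees(np.arctan2(l[1],l[0])).round(2),l[2:])
E
```

```text
plate ((555.7233276367188, 60.394813537597656), (59.974544525146484, 180.22305297851562), 2.738189458847046) [[521.5, 149.0], [530.0999755859375, -31.0], [590.0, -28.200000762939453], [581.4000244140625, 151.8000030517578]]
right dir deg 3.61 pt 552.3 -54.3 res 0.33
left dir deg -13.67 pt 520.8 211.0 res 6.22
front dir deg -86.36 pt 497.9 70.9 res 0.16
red 1381 [[511.7, 180.2, 111.5], [527.7, 184.6, 138.7], [545.3, 193.3, 153.8]]
fence -86.32 [598.8073   55.55681]
```

Call:
{"name": "jog_arm", "arguments": {
  "series": [
    [16,-6,30,0,0,0,0.8],
    [16,-6,45,0,0,0,0.8],
    [0,0,45,0,0,0,0.8],
    [0,0,35,0,0,0,0.8],
    [0,0,0,0,0,0,0.8]
  ]
}}

```text
time: 3.02
eef_pos: [500.9, 55.8, 76.4]
tool_rot: [180.0, 0.3, 3.6]
wrist_force: [-0.5, 0.1, 0.3]
gripper_width: 69.4
grasp_force: 0.0
```

Call:
{"name": "jog_arm", "arguments": {
  "series": [
    [0,0,20,0,-0.005,0,0.8],
    [0,0,11,0,0,0,0.8],
    [0,0,0,0,0,0,0.8],
    [0,0,0,0,0,0,0.8]
  ]
}}

```text
time: 3.52
eef_pos: [503.3, 57.6, 48.1]
tool_rot: [-180.0, 0.2, 3.7]
wrist_force: [0.5, -0.3, 0.1]
gripper_width: 69.8
grasp_force: 0.0
```

Call:
{"name": "jog_arm", "arguments": {
  "series": [
    [0,0,4.5,0,0,0,0.8],
    [4,0,0,0,0,0,0.8],
    [4,0,0,0,0,0,0.8],
    [3,0,0,0,0,0,0.8],
    [3,0,0,0,0,0,0.8]
  ]
}}

```text
time: 4.15
eef_pos: [516.3, 58.2, 42.8]
tool_rot: [180.0, 0.4, 3.6]
wrist_force: [-5.3, -0.7, 3.5]
gripper_width: 70.0
grasp_force: 2.5
```

Call:
{"name": "jog_arm", "arguments": {
  "series": [
    [2,0,0,0,0,0,0.8],
    [2,0,0,0,0,0,0.8],
    [2,0,0,0,0,0,0.8],
    [0,0,0,0,0,0,0.8]
  ]
}}

```text
time: 4.65
eef_pos: [523.2, 58.9, 42.9]
tool_rot: [-180.0, 0.3, 3.7]
wrist_force: [-0.7, 0.7, -0.8]
gripper_width: 69.9
grasp_force: 0.7
```

Call:
{"name": "jog_arm", "arguments": {
  "series": [
    [2,0,0,0,0,0,0.8],
    [2,0,0,0,0,0,0.8],
    [1,0,0,0,0,0,0.8],
    [0,0,0,0,0,0,0.8]
  ]
}}

```text
time: 5.15
eef_pos: [528.0, 59.1, 42.9]
tool_rot: [-180.0, 0.3, 3.7]
wrist_force: [-1.9, -0.5, -0.7]
gripper_width: 69.4
grasp_force: 0.9
```

Call:
{"name": "jog_arm", "arguments": {
  "series": [
    [1,0,0,0,0,0,0.8],
    [1,0,0,0,0,0,0.8],
    [0,0,0,0,0,0,0.8]
  ]
}}

```text
time: 5.52
eef_pos: [528.5, 59.1, 42.8]
tool_rot: [180.0, 0.4, 3.7]
wrist_force: [-10.1, -0.8, 5.8]
gripper_width: 69.3
grasp_force: 4.5
```

Call:
{"name": "jog_arm", "arguments": {
  "series": [
    [1,0,0,0,0,0,0.8],
    [-10,0,0,0,0,0,0.8],
    [0,0,-20,0,0,0,0.8],
    [0,20,-20,0,0,0,0.3],
    [20,40,0,0,0,0,0]
  ]
}}

```text
time: 6.15
eef_pos: [546.2, 1.3, 85.2]
tool_rot: [180.0, 0.0, 3.9]
wrist_force: [-0.0, -1.0, 0.6]
gripper_width: 57.3
grasp_force: 0.0
```

Call:
{"name": "jog_arm", "arguments": {
  "series": [
    [20,40,0,0,0,0,0],
    [9,25,0,0,0,0,0],
    [0,0,0,0,0,0,0],
    [0,0,0,0,0,0,0]
  ]
}}

```text
time: 6.65
eef_pos: [577.9, -62.0, 82.9]
tool_rot: [-180.0, 0.2, 3.7]
wrist_force: [-0.9, -0.7, 0.4]
gripper_width: 17.6
grasp_force: 0.0
```

```bash
python3 - <<'E'
from h import *
s=st(); f=bot.grab_frame('wrist'); cv2.imwrite('pics/w2.png',f['img']); np.savez('w2.npz',**f)
O=np.array([562.4,86.6]);c,sn=np.cos(np.radians(3.64)),np.sin(np.radians(3.64)); X=np.array([[c,sn],[-sn,c]])
print('tcp fix',X@(np.array(s['eef_pos'])[:2]-O))
P=cloud(f); hsv=cv2.cvtColor(f['img'],cv2.COLOR_BGR2HSV)
m=(cv2.inRange(hsv,(12,90,50),(32,255,255))>0)&(P[...,2]>30)&(P[...,2]<42)&(abs(P[...,0]-560)<60)
v,u=np.nonzero(m); print(len(u)); p=onplane(f,np.c_[u,v],36)[:,:2].astype(np.float32); r=cv2.minAreaRect(p); print(r,((cv2.boxPoints(r)-O)@X.T).round(1).tolist())
E
```

```text
{'time': 6.65, 'joint_pos': [26.27, 21.37, -29.5, 101.97, 11.93, 60.01, -93.9], 'eef_pos': [577.95, -62.02, 82.88], 'tool_rot': [-179.97, 0.25, 3.69], 'wrist_force': [-0.93, -0.75, 0.43], 'gripper_width': 17.63}
tcp fix [   6.08158934 -149.31169301]
17412
((560.027099609375, -48.1007080078125), (391.3989562988281, 79.27639770507812), 82.79924011230469) [[-86.7, -319.0], [-8.8, -333.9], [64.8, 50.5], [-13.0, 65.4]]
```

View pics/w2.png

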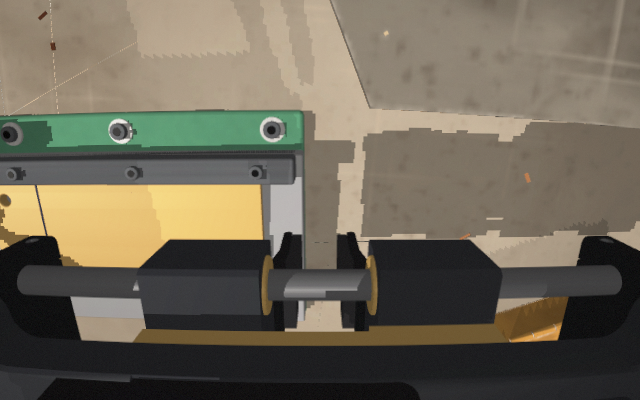

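The wrist view shows the plate's fence edge flush with the fence (row ~184), the plain end at column ~262 and the tool just beyond it. I'll lower the tool and push along.

Call:
{"name": "jog_arm", "arguments": {
  "series": [
    [0,0,20,0,0,0,0],
    [0,0,19.5,0,0,0,0],
    [0,0,0,0,0,0,0],
    [0,-8,0,0,0,0,0],
    [0,-6,0,0,0,0,0]
  ]
}}

```text
time: 7.32
eef_pos: [577.3, -48.0, 43.8]
tool_rot: [-180.0, 0.2, 3.7]
wrist_force: [-0.0, -0.9, 0.2]
gripper_width: 0.7
grasp_force: 0.0
```

Call:
{"name": "jog_arm", "arguments": {
  "series": [
    [0,-3,0,0,0,0,0],
    [0,-3,0,0,0,0,0],
    [0,-3,0,0,0,0,0],
    [0,-3,0,0,0,0,0],
    [0,0,0,0,0,0,0]
  ]
}}

```text
time: 7.95
eef_pos: [576.1, -36.7, 43.3]
tool_rot: [-180.0, 0.3, 3.7]
wrist_force: [0.7, -0.5, -0.5]
gripper_width: 0.8
grasp_force: 0.0
```

Call:
{"name": "jog_arm", "arguments": {
  "series": [
    [0,-3,0,0,0,0,0],
    [0,-3,0,0,0,0,0],
    [0,-3,0,0,0,0,0],
    [0,-3,0,0,0,0,0],
    [0,-3,0,0,0,0,0]
  ]
}}

```text
time: 8.57
eef_pos: [575.1, -21.8, 43.2]
tool_rot: [-180.0, 0.3, 3.7]
wrist_force: [0.0, -2.2, -0.1]
gripper_width: 0.3
grasp_force: 1.3
```

Call:
{"name": "jog_arm", "arguments": {
  "series": [
    [0,-5,0,0,0,0,0],
    [0,-5,0,0,0,0,0],
    [0,-5,0,0,0,0,0],
    [0,-5,0,0,0,0,0],
    [0,-5,0,0,0,0,0]
  ]
}}

```text
time: 9.2
eef_pos: [573.5, 3.3, 43.2]
tool_rot: [-180.0, 0.3, 3.7]
wrist_force: [0.1, -3.2, -0.6]
gripper_width: 0.5
grasp_force: 1.2
```

Call:
{"name": "jog_arm", "arguments": {
  "series": [
    [0,-6,0,0,0,0,0],
    [0,-6,0,0,0,0,0],
    [0,-6,0,0,0,0,0],
    [0,-6,0,0,0,0,0],
    [0,-6,0,0,0,0,0]
  ]
}}

```text
time: 9.82
eef_pos: [571.6, 33.3, 43.2]
tool_rot: [-180.0, 0.3, 3.7]
wrist_force: [0.6, -1.6, -1.6]
gripper_width: 0.5
grasp_force: 1.1
```

```bash
cat > m.py <<'E'
from h import *
import sys
s=st(); O=np.array([562.4,86.6]);c,sn=np.cos(np.radians(3.64)),np.sin(np.radians(3.64)); X=np.array([[c,sn],[-sn,c]])
print('tcp fix',(X@(np.array(s['eef_pos'])[:2]-O)).round(1))
f=bot.grab_frame('top'); hsv=cv2.cvtColor(f['img'],cv2.COLOR_BGR2HSV)
m=cv2.inRange(hsv,(12,110,60),(32,255,255)); m[:138]=0;m[192:]=0;m[:,:235]=0;m[:,385:]=0
m=cv2.morphologyEx(m,cv2.MORPH_OPEN,np.ones((3,3)))
v,u=np.nonzero(m); p=(onplane(f,np.c_[u,v],36)[:,:2]-O)@X.T
print('n',len(u),'fix x',np.percentile(p[:,0],[0,1,50,99,100]).round(1),'y',np.percentile(p[:,1],[0,1,50,99,100]).round(1))
cv2.imwrite(f'pics/{sys.argv[1]}.png',cv2.resize(f['img'][125:205,235:385],None,fx=5,fy=5,interpolation=cv2.INTER_CUBIC))
w=bot.grab_frame('wrist'); cv2.imwrite(f'pics/{sys.argv[1]}w.png',w['img']); np.savez('w.npz',**w)
E
python3 m.py t3
```

```text
{'time': 9.82, 'joint_pos': [17.83, 23.62, -30.74, 104.79, 14.29, 55.75, -105.32], 'eef_pos': [571.59, 33.3, 43.22], 'tool_rot': [-180.0, 0.29, 3.66], 'wrist_force': [0.59, -1.62, -1.59], 'gripper_width': 0.48}
tcp fix [  5.8 -53.8]
n 388 fix x [-23.8 -23.1  -1.4  35.3  35.8] y [-18.8 -15.7  69.9 132.3 132.7]
```

View pics/t3.png

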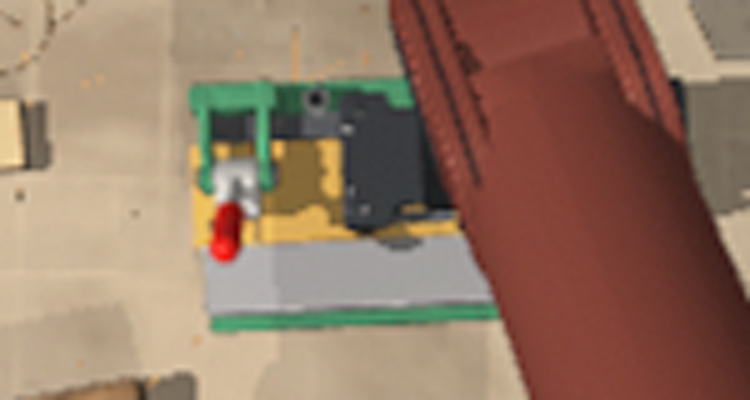

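View pics/t3w.png

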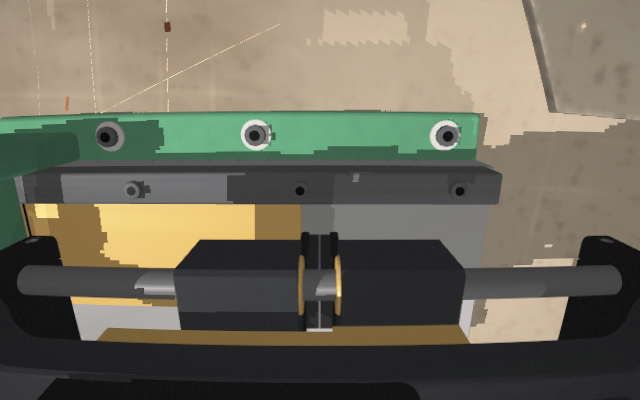

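The top view shows the lead end just past the bed's left end (left edge at column ~192), and the wrist view shows the plate still flush with the fence. About 25 mm remains.

Call:
{"name": "jog_arm", "arguments": {
  "series": [
    [0,-6,0,0,0,0,0],
    [0,-6,0,0,0,0,0],
    [0,-5,0,0,0,0,0],
    [0,-4,0,0,0,0,0],
    [0,-3.5,0,0,0,0,0]
  ]
}}

```text
time: 10.55
eef_pos: [570.1, 57.4, 43.3]
tool_rot: [180.0, 0.3, 3.7]
wrist_force: [0.8, -2.7, 0.5]
gripper_width: 0.5
grasp_force: 1.5
```

Call:
{"name": "jog_arm", "arguments": {
  "series": [
    [0,0,0,0,0,0,0],
    [0,5,0,0,0,0,0],
    [0,8,-20,0,0,0,0],
    [0,0,-50,0,0,0,0],
    [0,0,-60,0,0,0,0]
  ]
}}

```text
time: 11.18
eef_pos: [571.0, 43.7, 175.4]
tool_rot: [-180.0, 0.3, 3.6]
wrist_force: [1.3, 0.2, 0.3]
gripper_width: 0.3
grasp_force: 0.0
```

Call:
{"name": "jog_arm", "arguments": {
  "series": [
    [-60,0,-10,0,0,0,0],
    [-50,0,0,0,0,0,0],
    [0,0,0,0,0,0,0]
  ]
}}

```text
time: 11.55
eef_pos: [459.4, 36.6, 185.3]
tool_rot: [179.9, 0.2, 3.6]
wrist_force: [-0.1, -0.7, 0.1]
gripper_width: 0.8
grasp_force: 0.0
```

```bash
python3 m.py t4; python3 - <<'E'
import numpy as np,cv2
f=dict(np.load('w.npz')); 
a=cv2.imread('pics/t4.png'); b=f['img'][:230]
cv2.imwrite('pics/t4c.png',np.vstack([cv2.resize(a,(640,341)),b]))
E
```

```text
{'time': 11.55, 'joint_pos': [24.47, 0.86, -34.49, 111.2, 0.66, 68.32, -96.64], 'eef_pos': [459.42, 36.59, 185.31], 'tool_rot': [179.85, 0.22, 3.63], 'wrist_force': [-0.13, -0.69, 0.06], 'gripper_width': 0.78}
tcp fix [-106.   -43.4]
n 829 fix x [-24.5 -23.6   9.6  35.9  36.6] y [-20.8 -18.1  65.4 158.2 159.2]
```

View pics/t4c.png

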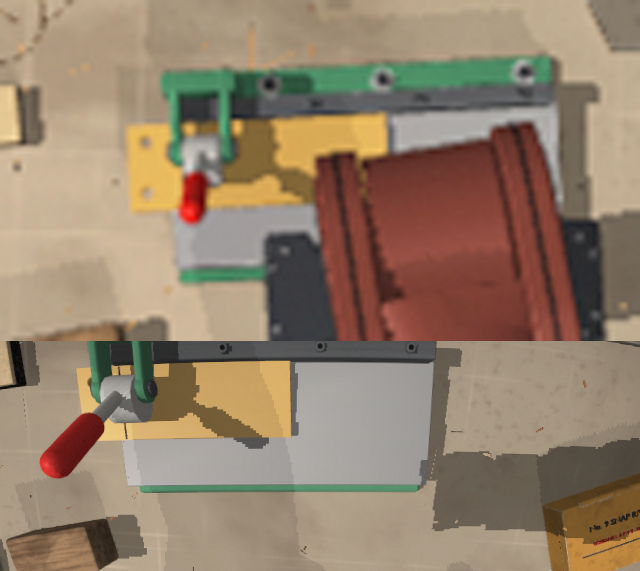

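The plate is flush with the fence and its lead end is about 28 mm past the bed end. Both holes are clear at (145, 143) and (147, 192) in the crop, and the line is hidden beside the cam. Now for the lever.

Call:
{"name": "jog_arm", "arguments": {
  "series": [
    [0,0,-20,0,0,0,0],
    [28,-37,0,0,0,0,0],
    [28,-37,0,0,0,0,0],
    [28,-37,0,0,0,0,0],
    [28,-37,0,0,0,0,0]
  ]
}}

```text
time: 12.28
eef_pos: [566.3, 193.5, 203.4]
tool_rot: [-179.9, 0.3, 3.6]
wrist_force: [0.4, -0.2, 0.7]
gripper_width: 0.9
grasp_force: 0.0
```

Call:
{"name": "jog_arm", "arguments": {
  "series": [
    [0,0,0,0,0,0,0],
    [0,0,0,0,0,0,0]
  ]
}}

```text
time: 12.52
eef_pos: [564.7, 192.0, 202.9]
tool_rot: [-180.0, 0.3, 3.6]
wrist_force: [0.4, 0.3, -0.3]
gripper_width: 0.8
grasp_force: 0.0
```

Call:
{"name": "jog_arm", "arguments": {
  "series": [
    [0,0,30,0,0,0,0],
    [0,0,24,0,0,0,0],
    [-6,0,0,0,0,0,0],
    [-6,0,0,0,0,0,0],
    [0,0,0,0,0,0,0]
  ]
}}

```text
time: 13.15
eef_pos: [552.2, 191.5, 150.8]
tool_rot: [180.0, 0.2, 3.7]
wrist_force: [-0.2, -0.6, -0.6]
gripper_width: 0.3
grasp_force: 0.0
```

Call:
{"name": "jog_arm", "arguments": {
  "series": [
    [-6,0,3,0,0,0,0],
    [-6,0,3,0,0,0,0],
    [-7,0,3.5,0,0,0,0],
    [0,0,0,0,0,0,0]
  ]
}}

```text
time: 13.65
eef_pos: [532.2, 190.1, 139.5]
tool_rot: [180.0, 0.3, 3.7]
wrist_force: [0.2, -0.1, 0.3]
gripper_width: 0.4
grasp_force: 0.0
```

Call:
{"name": "jog_arm", "arguments": {
  "series": [
    [-5.5,0,4.5,0,0,0,0],
    [-5.5,0,4.5,0,0,0,0],
    [-4.6,0,5.3,0,0,0,0],
    [-4.6,0,5.2,0,0,0,0],
    [0,0,0,0,0,0,0]
  ]
}}

```text
time: 14.28
eef_pos: [512.1, 188.8, 119.9]
tool_rot: [180.0, 0.3, 3.7]
wrist_force: [-0.1, -0.9, -0.4]
gripper_width: 0.5
grasp_force: 0.0
```

Call:
{"name": "jog_arm", "arguments": {
  "series": [
    [-3.6,0,6,0,0,0,0],
    [-3.6,0,6,0,0,0,0],
    [0,0,0,0,0,0,0]
  ]
}}

```text
time: 14.65
eef_pos: [505.4, 188.4, 108.2]
tool_rot: [-180.0, 0.3, 3.7]
wrist_force: [0.7, 0.3, 0.5]
gripper_width: 0.5
grasp_force: 0.3
```

Call:
{"name": "jog_arm", "arguments": {
  "series": [
    [-2.5,0,4.5,0,0,0,0],
    [-1.5,0,4.5,0,0,0,0],
    [-1,0,4,0,0,0,0],
    [0,0,0,0,0,0,0]
  ]
}}

```text
time: 15.15
eef_pos: [500.9, 188.3, 96.3]
tool_rot: [180.0, 0.2, 3.7]
wrist_force: [-0.8, -1.4, 9.2]
gripper_width: 0.6
grasp_force: 4.2
```

```bash
python3 m.py t5 && python3 - <<'E'
from h import *
f=bot.grab_frame('side'); a=cv2.resize(f['img'][130:270,250:430],None,fx=4,fy=4,interpolation=cv2.INTER_CUBIC); cv2.imwrite('pics/s5.png',a)
E
```

```text
{'time': 15.15, 'joint_pos': [10.07, 17.28, -40.55, 107.26, 12.74, 60.27, -121.97], 'eef_pos': [500.86, 188.27, 96.31], 'tool_rot': [180.0, 0.23, 3.65], 'wrist_force': [-0.79, -1.36, 9.15], 'gripper_width': 0.59}
tcp fix [-55.  105.4]
n 533 fix x [-23.1 -22.3  14.1  35.8  36.6] y [-20.8 -20.   21.1  83.1  86.1]
```

View pics/s5.png

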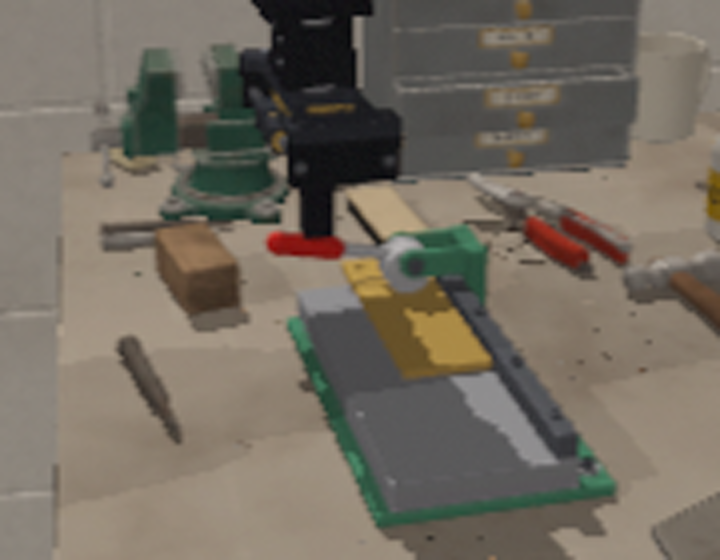

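The side view shows the lever almost level under the fingertips at about (315, 240). I'll press on to the stop.

Call:
{"name": "jog_arm", "arguments": {
  "series": [
    [0,0,1.5,0,0,0,0],
    [0,0,1.5,0,0,0,0],
    [0,0,0,0,0,0,0]
  ]
}}

```text
time: 15.68
eef_pos: [500.4, 188.3, 93.9]
tool_rot: [180.0, 0.3, 3.7]
wrist_force: [-5.1, -2.3, 18.1]
gripper_width: 0.6
grasp_force: 8.3
```

Call:
{"name": "jog_arm", "arguments": {
  "series": [
    [0,0,1,0,0,0,0],
    [0,0,1,0,0,0,0],
    [0,0,0,0,0,0,0]
  ]
}}

```text
time: 16.05
eef_pos: [500.4, 188.4, 93.3]
tool_rot: [179.9, 0.3, 3.7]
wrist_force: [-11.1, -6.4, 34.8]
gripper_width: 0.6
grasp_force: 16.2
```

The force rose steeply, so the lever is at its stop. I'll retract and verify.

Call:
{"name": "jog_arm", "arguments": {
  "series": [
    [0,0,-5,0,0,0,0],
    [0,0,-40,0,0,0,0],
    [0,0,-60,0,0,0,0],
    [-40,40,-20,0,0,0,0],
    [-10,50,0,0,0,0,0]
  ]
}}

```text
time: 16.68
eef_pos: [456.0, 95.7, 217.4]
tool_rot: [180.0, 0.1, 3.8]
wrist_force: [1.7, -0.8, -0.5]
gripper_width: 0.7
grasp_force: 0.0
```

Call:
{"name": "jog_arm", "arguments": {
  "series": [
    [0,50,0,0,0,0,0],
    [0,0,0,0,0,0,0],
    [0,0,0,0,0,0,0]
  ]
}}

```text
time: 17.05
eef_pos: [459.8, 45.7, 215.6]
tool_rot: [-180.0, 0.3, 3.6]
wrist_force: [-0.5, -0.1, 0.3]
gripper_width: 0.4
grasp_force: 0.0
```

```bash
python3 m.py t6 && python3 - <<'E'
from h import *
f=bot.grab_frame('side'); a=cv2.resize(f['img'][150:250,270:430],(640,400),interpolation=cv2.INTER_CUBIC)
b=cv2.resize(cv2.imread('pics/t6w.png')[:240],(480,180)); 
w=dict(np.load('w.npz')); P=cloud(w); hsv=cv2.cvtColor(w['img'],cv2.COLOR_BGR2HSV)
m=(cv2.inRange(hsv,(0,150,60),(6,255,255))|cv2.inRange(hsv,(174,150,60),(180,255,255)))>0
m&=(P[...,2]>50)&(P[...,2]<160); O=np.array([562.4,86.6]);c,s=np.cos(np.radians(3.64)),np.sin(np.radians(3.64))
Q=P[m]; q=(Q[:,:2]-O)@np.array([[c,s],[-s,c]]).T; ok=abs(q[:,1]-105)<4
if ok.sum()>20:
    k=np.polyfit(q[ok,0],Q[ok,2],1); print('grip pts',ok.sum(),'slope deg',np.degrees(np.arctan(-k[0])),'x',q[ok,0].min(),q[ok,0].max(),'z',np.percentile(Q[ok,2],[5,95]))
t=cv2.imread('pics/t6.png')[:,:400]; t=cv2.resize(t,(200,200))
o=np.zeros((590,700,3),np.uint8); o[:400,:640]=a; o[400:580,:480]=b; o[390:590,490:690]=t; cv2.imwrite('pics/f6.png',o)
E
```

```text
{'time': 17.05, 'joint_pos': [25.35, -0.35, -35.84, 108.57, -0.28, 72.03, -96.75], 'eef_pos': [459.81, 45.7, 215.55], 'tool_rot': [-179.98, 0.31, 3.64], 'wrist_force': [-0.54, -0.11, 0.26], 'gripper_width': 0.4}
tcp fix [-105.   -34.3]
n 720 fix x [-24.5 -23.6   9.1  35.9  36.6] y [-20.8 -17.6  75.6 158.2 159.1]
grip pts 609 slope deg 9.333273980023673 x -91.87092208428942 -35.66418713945528 z [77.42889726 86.694138  ]
```

View pics/f6.png

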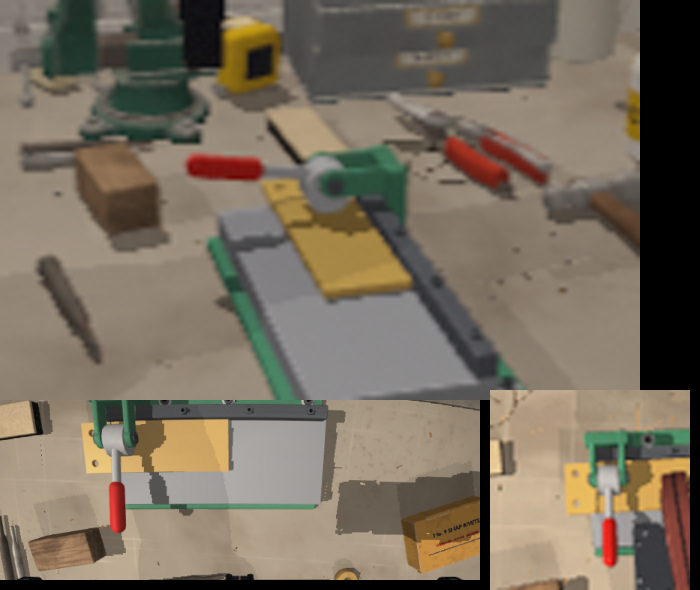

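The lever is down at about 9–10°. The plate is still flush, with its lead end about 28 mm past the bed end, both holes clear and the bystanders undisturbed. I'm handing the job in.

```bash
python3 -c "
from workcell import bot
print(bot.close_job())"
```

```text
the job is handed in; nothing more can be done
None
```

The job is handed in: the plate is flat against the fence, its hole end about 28 mm past the bed end with both holes clear and the scribed line on the bed, and the lever is down at its stop; no verdict was returned.

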